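# Start the coffee gear: grinder, scale, timer

## Robot

A 6-joint arm with a two-finger parallel gripper is mounted at the origin on a cart in front of the work surface, level with it; the furniture and walls round the work are solid. World frame = base frame: x ahead of the robot, y to its left, z up, the work surface at z = 0. Lengths are in mm, angles in rad, forces in N, time in s.
With the tool pointing down it reaches from about 350 to 975 mm from the base axis. Payload 4.9 kg.
Tool frame: the origin (TCP) lies at the very end of the fingers, on their centre line; the grasp point (between the pads) lies 19 mm behind it; z points along the fingers, y is the direction in which the jaws open and shut (so a half turn about z gives the same grasp; the last joint's range is limited). The gripper opens to 85 mm and grips with 20 to 120 N. Pads are 22 mm wide; open, the fingers measure 114 mm over their backs; the gripper's body (76 mm by 85 mm) begins 54 mm behind the grasp point. The pads swing forward as they close: fully open they stand 13 mm farther back than shut.
Start: joints at [-1.33, 0.053, 1.613, -0, 1.476, -0.119], TCP at [220.048, -584.962, 231.304] pointing down, gripper open.
Joint ranges: [-3.01, 3.01], [-1.01, 2.22], [0.06, 2.58], [-1.02, 4.17], [0.09, 2.62], [-3.14, 3.14]. Speed limits (rad/s): [2.57, 2.57, 3.14, 3.14, 3.14, 3.14].

## Interface

Orientations are given as a rotation vector (axis times angle).
In Python, from bench import ctrl gives the robot as it stands. The module is installed in compiled form; this text tells all that it offers.
- The arm moves only by the shell command python3 -m creep 'ROWS' [FORCE]. ROWS is JSON, a list of rows, each an object with "hand": the closure in counts, from 0 (fully open) to 255 (shut); "xyz": the shift along the world's x, y, z in m, a list of three; "yaw": the turn about the world's z in degrees. A call has 1 to 12 rows; each row is the pose to reach, as a shift and turn from the pose commanded when the call began; what a row does not reach only later rows make up. A row lasts 1/10 s, in which the tool goes at most 50 mm and 8.59 degrees, less where a joint would pass 70% of its speed; a pose out of reach is approached as far as the arm can. A call with a gripper value outside its range is refused whole. The fingers move at their own pace and stop on an object; FORCE is the grip in N (left out, the last holds). Time passes only in rows, so rows that repeat a pose let the fingers close. It gives the time, the measured TCP pose, the force and the opening at its end, in the units of the state.
- ctrl.sense(): the state, without advancing time (a new reading comes with each control period).
- ctrl.read_camera(name): name is "scene" or "top"; returns (picture, depth): 384x512x3 uint8, blue, green, red; 384x512 float32, mm along the optical axis (not along the pixel's ray), 0 where there is no reading.
- ctrl.camera_params(name): a dict with "vertical_fov" (degrees; the focal length in pixels is half the picture's height over the tangent of half this angle, whatever the lens; pixels are square), "cx", "cy" (the principal point, pixels), "world_from_camera" (4x4, takes a point from camera to world coordinates). Camera axes: x right, y down, z forward; pixel columns grow to the right and rows downward; lengths in mm; the calibration is good to about 2 mm. A picture is of the moment at which its call begins. camera_params takes no time and is no camera call.
- ctrl.close_job(): hands the job in, once; it reports no verdict.
The state is a dict: "time": time; "joint_pos": joint angles; "joint_velocities": joint speeds; "joint_efforts": joint torques, N m; "tcp_pos": TCP position; "ee_rot": TCP orientation; "contact_force": force on the tool from outside, world axes, zero at the start; "wrist_torque": the same for the moment, N m; "gripper_width": finger opening in mm.
Only numpy, scipy, OpenCV 4.12 (cv2) and the standard library are available. Lean on these libraries where they do the work, as an engineer would, in place of code of your own. Each camera call takes 0.05 s, during which the arm holds its last target.

## Task

Get things going for a coffee: press the cap on top of the coffee grinder, then the key of the kitchen scale, then the round key of the timer, in that order, each lightly and straight down until it is well down (it stays down by itself). Only press with the fingertips: do not lift, push aside or tip the three appliances, and leave the bowl on the scale, the mug and the small dish where they are.

Things in the scene. Friction and masses are not known exactly. Their poses are not given: they have to be found in the camera images.
- grinder: Electric coffee grinder: upright steel cylinder with black foot and collar, 85 mm in diameter, 150 mm high with its cap, 0.75 kg, loose. Its z axis points up; its point lies at the centre of its underside; it stands on the worktop.
- grinder_cap_top (a point): Centre of the flat top of the grinder's grey push cap (68 mm in diameter, on the grinder's axis), 150 mm above the worktop when up. Moves down with the cap. The collar round and beneath it is 21.5 mm below the cap's top when up.
- grinder_cap (a joint): The grinder's push cap. Joint value: how far it is pushed down, in m: 0 is up (the start), 0.008 is fully down. It moves straight down 8 mm against about 3 N of steady friction and stays where it is left.
- scale: Flat white kitchen scale, 180 mm along its x, 150 mm along its y, plate top 31 mm high, 0.9 kg, loose. Its z axis points up; its point lies at the centre of its underside; its -x edge is the front strip with a black-framed green display (on the +y half) and the key (on the -y half); a steel plate covers the rear.
- scale_key_top (a point): Centre of the flat top of the scale's only key, a grey rectangular bar 26 mm (along the scale's x) by 50 mm (along its y), at [-0.060, -0.034] in the scale's frame, top 34 mm above the worktop when up; the strip round it lies 12 mm lower. The steel plate's edge is 34 mm from the key's centre toward +x. Moves down with the key; axes as the scale's.
- scale_key (a joint): The scale's key. Joint value: how far it is pushed down, in m: 0 is up (the start), 0.008 is fully down. It moves straight down 8 mm against about 3 N of steady friction and stays where it is left.
- timer: Small white block-shaped timer, 96 mm along its x, 74 mm along its y, 26 mm high, 0.3 kg, loose, with a black-framed green display on its +x half and one round key on its -x half. Its z axis points up; its point lies at the centre of its underside.
- timer_key_top (a point): Centre of the flat top of the timer's round grey key, 36 mm in diameter, at [-0.022, 0] in the timer's frame, top 39 mm above the worktop when up; the block round it lies 12 mm lower. Moves down with the key; axes as the timer's.
- timer_key (a joint): The timer's round key. Joint value: how far it is pushed down, in m: 0 is up (the start), 0.008 is fully down. It moves straight down 8 mm against about 3 N of steady friction and stays where it is left.
- bowl: White fluted ramekin, 68 mm in diameter, 38 mm high, standing loose on the scale's steel plate; its point is the centre of its underside. Leave it there.
- mug: Mug, 88 mm in diameter, 98 mm high, with a handle, at the far left of the worktop; point at the centre of its underside. Leave it.
- small_dish: Green fluted ramekin, 67 mm in diameter, 38 mm high, on the far part of the worktop; point at the centre of its underside. Leave it.
Mind the look-alikes: they are no part of the job. What is shaped like the timer but pink is not meant.

How it is judged (in metres and radians):
On the way, in this order (a step that is already met when the one before it is completed fails the run):
1. the grinder's cap is pressed down (value of joint grinder_cap above 0.004 m), for 0.2 s.
2. the scale's key is pressed down (value of joint scale_key above 0.004 m), for 0.2 s.
3. the timer's key is pressed down (value of joint timer_key above 0.004 m), for 0.2 s.
At the end, for the whole second after the job is handed in: All three keys are over 4 mm down (of 8), pressed in the order grinder, scale, timer; the appliances stand upright (0.1 rad), at rest, within 25 mm of their start; the bowl is on the scale; bowl, mug and small dish are within 25 mm of their start (value of joint each of grinder_cap, scale_key, timer_key above 0.004 m and distance of each of grinder, scale, timer, bowl, mug, small_dish from where it was at the start of the episode below 0.025 m and angle between each of grinder, scale, timer's own z axis and vertical below 0.1 rad and linear speed of each of grinder, scale, timer, bowl below 0.02 m/s and z of bowl in the frame of scale between 0.025 and 0.037 m); the robot touches nothing.
It fails at once if the scale's key is pressed before the grinder's cap (value of joint scale_key above 0.002 m and value of joint grinder_cap below 0.004 m).
It fails at once if the timer's key is pressed before the grinder's cap or the scale's key (value of joint timer_key above 0.002 m and value of joint any of grinder_cap, scale_key below 0.004 m).
It fails at once if the grinder, scale or timer is lifted, pushed aside or tipped (height (world z) of any of grinder, scale, timer above 0.01 m or distance of any of grinder, scale, timer from where it was at the start of the episode above 0.025 m or angle between any of grinder, scale, timer's own z axis and vertical above 0.15 rad).
It fails at once if an appliance is pressed hard (over 25 N) (contact force between the fingers and grinder above 25 N or contact force between the fingers and scale above 25 N or contact force between the fingers and timer above 25 N).
It fails at once if the bowl, mug or small dish is moved or lifted (distance of any of bowl, mug, small_dish from where it was at the start of the episode above 0.025 m).
It also fails if it takes over 56 s, if anything falls off the work surface, if the arm or the gripper's body presses on something with over 40 N, if the wrist force passes 120 N, or if a joint passes its speed limit or range.

## Working session

There is one attempt and no reset: what is moved stays moved. The work goes in short steps, Python scripts to look and compute and a shell command to move; the robot and the scene stay as the last step left them, time stands still between calls to the robot, and variables do not carry over. Pictures are saved under pics/ and viewed, and the job is handed in when it is done.

```bash
mkdir -p pics; python3 - <<'E'
from bench import ctrl
import cv2,numpy as np
print(ctrl.sense())
for n in("scene","top"):
    p,d=ctrl.read_camera(n); cv2.imwrite(f"pics/{n}0.png",p); np.savez(f"{n}0.npz",p=p,d=d); print(ctrl.camera_params(n))
E
```

```text
{'time': 0.0, 'joint_pos': array([-1.33000466e+00,  5.33549909e-02,  1.61430571e+00,  7.96376127e-06,
        1.47599076e+00, -1.19006151e-01]), 'joint_velocities': array([ 0.00121992, -0.00020228, -0.00028332, -0.0023461 , -0.00037348,
        0.00204866]), 'joint_efforts': array([-2.99965352e-03, -3.93679476e+01, -3.70176888e+01, -4.23444826e-04,
        6.96271862e-03, -1.79514200e-05]), 'tcp_pos': array([ 219.90184123, -584.36890081,  230.05717902]), 'ee_rot': array([-3.08887086e+00, -5.61756570e-01,  1.84254053e-04]), 'contact_force': array([-0.60003261, -1.11706821,  0.31129651]), 'wrist_torque': array([ 0.02206104,  0.01445283, -0.04579634]), 'gripper_width': 85.15241514619571}
{'vertical_fov': 50.35574975511799, 'cx': 254.924970426272, 'cy': 193.63366485937834, 'world_from_camera': array([[-9.96758425e-01, -5.74872899e-02,  5.62836968e-02,
         4.52821979e+02],
       [-8.00517507e-02,  7.78441756e-01, -6.22591479e-01,
         8.02849737e+02],
       [-8.02248297e-03, -6.25078910e-01, -7.80520336e-01,
         1.09954171e+03],
       [ 0.00000000e+00,  0.00000000e+00,  0.00000000e+00,
         1.00000000e+00]])}
{'vertical_fov': 48.73153516544024, 'cx': 249.40041352203667, 'cy': 193.06573322349976, 'world_from_camera': array([[-2.34188972e-02, -9.82944897e-01,  1.82403083e-01,
         2.59351632e+02],
       [-9.99700628e-01,  2.17320239e-02, -1.12416094e-02,
         2.46712332e+01],
       [ 7.08589446e-03, -1.82611742e-01, -9.83159571e-01,
         1.63428632e+03],
       [ 0.00000000e+00,  0.00000000e+00,  0.00000000e+00,
         1.00000000e+00]])}
```

View pics/scene0.png

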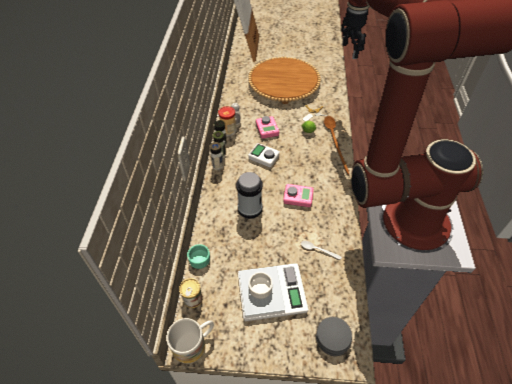

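View pics/top0.png

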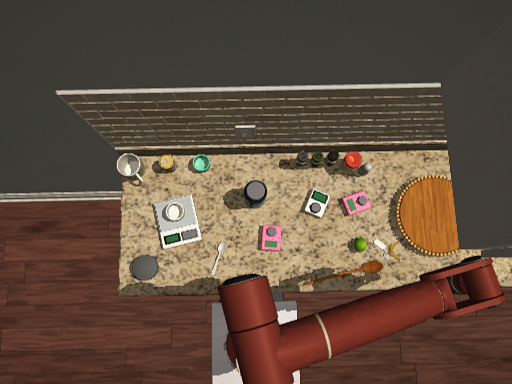

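The views show the grinder at top (255,192) / scene (249,195), and the scale at top (178,222) with its key near (187,236). Timer-like things in the top view are the white block (317,203), a pink one (271,238) and a pink one (356,204). The description fits the white one. I'll check it in close crops.

```bash
cat > h.py <<'E'
import numpy as np,cv2
from bench import ctrl
def ray(n,u,v):
    c=ctrl.camera_params(n);f=192/np.tan(np.radians(c['vertical_fov']/2));M=c['world_from_camera']
    return M[:3,3],M[:3,:3]@np.array([(u-c['cx'])/f,(v-c['cy'])/f,1])
def plane(n,u,v,z):
    o,d=ray(n,u,v);return o+d*(z-o[2])/d[2]
def pix(n,P):
    c=ctrl.camera_params(n);f=192/np.tan(np.radians(c['vertical_fov']/2));M=c['world_from_camera']
    q=M[:3,:3].T@(np.array(P)-M[:3,3]);return q[0]/q[2]*f+c['cx'],q[1]/q[2]*f+c['cy']
def pts(n,d):
    c=ctrl.camera_params(n);f=192/np.tan(np.radians(c['vertical_fov']/2));M=c['world_from_camera']
    v,u=np.mgrid[:384,:512];q=np.stack([(u-c['cx'])/f*d,(v-c['cy'])/f*d,d],-1)
    return q@M[:3,:3].T+M[:3,3]
E
python3 - <<'E'
from h import *
s=np.load('scene0.npz')['p'];t=np.load('top0.npz')['p']
def cr(p,x,y,w=64,h=56): return cv2.resize(p[y:y+h,x:x+w],(384,288),interpolation=cv2.INTER_CUBIC)
a=np.vstack([np.hstack([cr(t,285,175),cr(t,146,192)]),np.hstack([cr(s,235,130),cr(s,238,255)])])
cv2.imwrite('pics/crop.png',a)
for n in('scene','top'):
    z=np.load(n+'0.npz');P=pts(n,z['d'])
    print(n)
    for (u,v) in ([(249,180),(264,155),(270,154),(290,275),(261,290)] if n=='scene' else [(255,187),(317,203),(187,236),(315,208)]): print(u,v,P[v,u].round(),z['p'][v,u])
E
```

```text
scene
249 180 [544.  -5. 151.] [160 164 172]
264 155 [ 511. -231.   30.] [67 72 73]
270 154 [ 490. -231.   37.] [158 165 171]
290 275 [405. 245.  34.] [164 168 176]
261 290 [485. 300.  40.] [251 254 254]
top
255 187 [557. -13. 146.] [118 121 127]
317 203 [ 512. -252.   33.] [105 109 112]
187 236 [397. 245.  34.] [120 124 128]
315 208 [ 492. -242.   40.] [123 125 131]
```

View pics/crop.png

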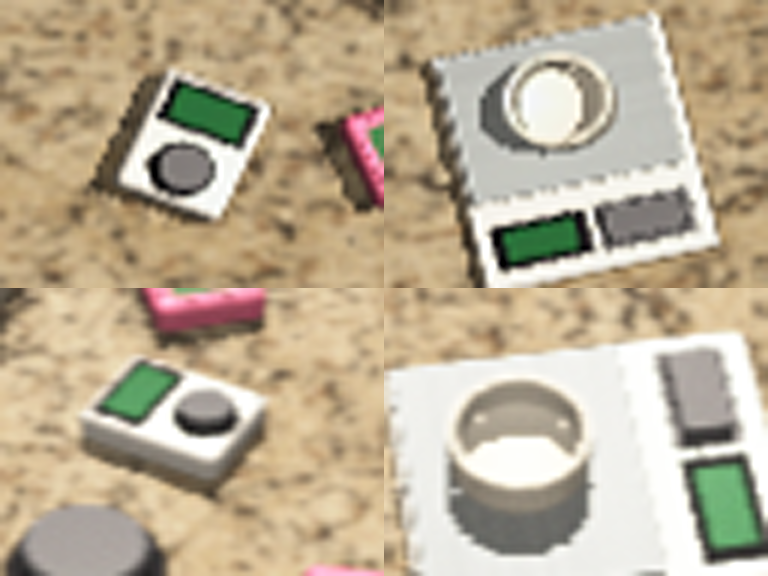

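The crop confirms the white timer: green display plus one grey round key, at top (315,203) in the full frame. The scale key is the grey bar beside the display. Next I measure key tops in both views.

```bash
python3 - <<'E'
from h import *
for n,rois in {'top':dict(cap=(255,185,16,150),scale=(187,236,14,34),timer=(315,208,9,39)),'scene':dict(cap=(249,180,16,150),scale=(290,275,14,34),timer=(270,154,9,39))}.items():
    z=np.load(n+'0.npz');p=z['p'].astype(int);P=pts(n,z['d'])
    for k,(u,v,r,h) in rois.items():
        sat=p.max(2)-p.min(2);val=p.max(2)
        m=((sat<22)&(val>85)&(val<200)&(abs(P[...,2]-h)<7)).astype(np.uint8)
        w=np.zeros_like(m);w[v-r:v+r+1,u-r:u+r+1]=1;m&=w
        N,l,st,c=cv2.connectedComponentsWithStats(m,connectivity=4);i=1+st[1:,4].argmax();q=l==i
        cs,_=cv2.findContours(q.astype(np.uint8),0,2);rc=cv2.minAreaRect(cs[0])
        print(n,k,st[i],c[i].round(1),plane(n,*c[i],h).round(1),'depthmean',P[q].mean(0).round(1),np.median(P[q][:,2]).round(1))
        if k=='scale':
            b=cv2.boxPoints(rc);print([plane(n,*x,h)[:2].round() for x in b])
E
```

```text
top cap [247 182  18  18 243] [255.3 190.2] [544.7 -13.7 150. ] depthmean [545.  -13.8 148.8] 148.6
top scale [183 230  15  10  87] [189.4 234.2] [403.7 236.2  34. ] depthmean [403.9 236.3  32.6] 32.5
[array([411., 264.]), array([422., 213.]), array([396., 207.]), array([385., 257.])]
top timer [312 203   8   9  54] [315.6 207.2] [ 494.9 -244.3   39. ] depthmean [ 495.  -244.4   38.6] 38.8
scene cap [238 173  22  15 254] [248.8 179.9] [544.3  -6.7 150. ] depthmean [544.4  -7.6 149. ] 149.1
scene scale [284 267  12  16 141] [289.7 274.6] [405.9 243.5  34. ] depthmean [405.9 242.9  33.1] 33.2
[array([424., 224.]), array([399., 215.]), array([388., 263.]), array([413., 271.])]
scene timer [264 150  10   6  47] [268.7 152.6] [ 494.8 -236.4   39. ] depthmean [ 494.9 -238.1   37.3] 37.3
```

```bash
python3 -m creep '[{"hand":255,"xyz":[0.02,0.04,0],"yaw":0},{"hand":255,"xyz":[0.04,0.08,0],"yaw":0},{"hand":255,"xyz":[0.065,0.115,0],"yaw":0},{"hand":255,"xyz":[0.09,0.155,0],"yaw":0},{"hand":255,"xyz":[0.11,0.195,0],"yaw":0},{"hand":255,"xyz":[0.135,0.235,0],"yaw":0},{"hand":255,"xyz":[0.155,0.275,0],"yaw":0},{"hand":255,"xyz":[0.18,0.315,0],"yaw":0},{"hand":255,"xyz":[0.2,0.355,0],"yaw":0},{"hand":255,"xyz":[0.225,0.395,0],"yaw":0},{"hand":255,"xyz":[0.245,0.435,0],"yaw":0},{"hand":255,"xyz":[0.265,0.475,0],"yaw":0}]' 20
```

```text
time: 1.3
tcp_pos: [485.4, -108.0, 230.9]
ee_rot: [-3.091, -0.562, 0.0]
contact_force: [1.2, -0.7, -1.6]
gripper_width: 0.2
```

```bash
python3 -m creep '[{"hand":255,"xyz":[0.02,0.035,-0.01],"yaw":0},{"hand":255,"xyz":[0.04,0.07,-0.02],"yaw":0},{"hand":255,"xyz":[0.06,0.1,-0.035],"yaw":0},{"hand":255,"xyz":[0.06,0.1,-0.05],"yaw":0},{"hand":255,"xyz":[0.06,0.1,-0.05],"yaw":0},{"hand":255,"xyz":[0.06,0.1,-0.05],"yaw":0}]'
python3 - <<'E'
from h import *
s=ctrl.sense();print(s['tcp_pos'],s['contact_force'])
o=[]
for n in('scene','top'):
    p,d=ctrl.read_camera(n);np.savez(n+'1.npz',p=p,d=d);u,v=pix(n,s['tcp_pos']);print(n,u,v)
    x,y=int(u)-40,int(v)-30;c=cv2.resize(p[y:y+60,x:x+80],(400,300),interpolation=2)
    cv2.drawMarker(c,(int((u-x+.5)*5),int((v-y+.5)*5)),(0,0,255),0,12);o.append(c)
cv2.imwrite('pics/g1.png',np.hstack(o))
E
```

```text
time: 1.9
tcp_pos: [544.3, -10.6, 180.7]
ee_rot: [-3.091, -0.561, 0.002]
contact_force: [1.0, -0.2, 0.9]
gripper_width: -0.3
[544.33694946 -10.57802665 180.73555709] [ 1.03589189 -0.23137683  0.94605592]
scene 248.6988222812234 172.31328888465006
top 254.6271480983215 188.64296895632958
```

View pics/g1.png

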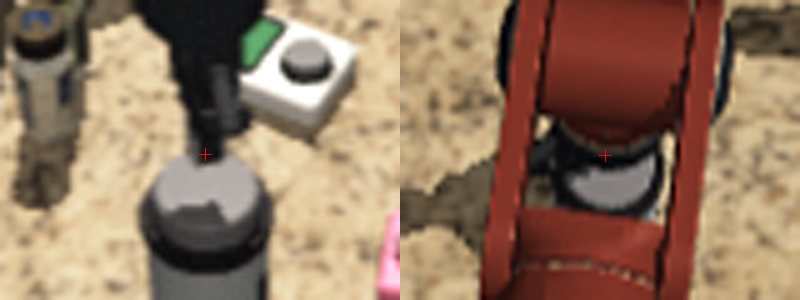

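The red marker (projected TCP) sits at the fingertip's end in the scene view, over the middle of the cap. I'll descend slowly.

```bash
python3 -m creep '[{"hand":255,"xyz":[0,0,-0.01],"yaw":0},{"hand":255,"xyz":[0,0,-0.02],"yaw":0},{"hand":255,"xyz":[0,0,-0.025],"yaw":0},{"hand":255,"xyz":[0,0,-0.028],"yaw":0},{"hand":255,"xyz":[0,0,-0.030],"yaw":0},{"hand":255,"xyz":[0,0,-0.032],"yaw":0},{"hand":255,"xyz":[0,0,-0.033],"yaw":0},{"hand":255,"xyz":[0,0,-0.033],"yaw":0},{"hand":255,"xyz":[0,0,-0.033],"yaw":0}]'
```

```text
time: 2.9
tcp_pos: [545.2, -10.0, 148.7]
ee_rot: [3.091, 0.562, 0.0]
contact_force: [-1.1, 0.9, 2.5]
gripper_width: 0.1
```

Contact at about 149 mm with about 2.5 N. I'll continue in 1 mm steps.

```bash
python3 -m creep '[{"hand":255,"xyz":[0,0,-0.001],"yaw":0},{"hand":255,"xyz":[0,0,-0.002],"yaw":0},{"hand":255,"xyz":[0,0,-0.003],"yaw":0},{"hand":255,"xyz":[0,0,-0.004],"yaw":0},{"hand":255,"xyz":[0,0,-0.004],"yaw":0},{"hand":255,"xyz":[0,0,-0.004],"yaw":0}]'
python3 -c "
from h import *
s=ctrl.sense();print(s['tcp_pos'],s['contact_force'])"
```

```text
time: 3.5
tcp_pos: [545.1, -10.0, 144.1]
ee_rot: [-3.091, -0.562, -0.0]
contact_force: [0.4, 0.4, 2.6]
gripper_width: 0.1
[545.11770789  -9.97773879 144.12288762] [0.43640665 0.40617645 2.63778939]
```

```bash
python3 -m creep '[{"hand":255,"xyz":[0,0,-0.001],"yaw":0},{"hand":255,"xyz":[0,0,-0.001],"yaw":0},{"hand":255,"xyz":[0,0,-0.001],"yaw":0},{"hand":255,"xyz":[0,0,-0.001],"yaw":0}]'
python3 -m creep '[{"hand":255,"xyz":[0,0,0.005],"yaw":0},{"hand":255,"xyz":[0,0,0.02],"yaw":0},{"hand":255,"xyz":[0,0,0.05],"yaw":0},{"hand":255,"xyz":[-0.03,0.04,0.05],"yaw":0},{"hand":255,"xyz":[-0.055,0.08,0.05],"yaw":0},{"hand":255,"xyz":[-0.08,0.12,0.05],"yaw":0},{"hand":255,"xyz":[-0.105,0.16,0.05],"yaw":0},{"hand":255,"xyz":[-0.13,0.2,0.03],"yaw":0},{"hand":255,"xyz":[-0.14,0.24,0.0],"yaw":0},{"hand":255,"xyz":[-0.14,0.25,-0.03],"yaw":0},{"hand":255,"xyz":[-0.14,0.25,-0.05],"yaw":0},{"hand":255,"xyz":[-0.14,0.25,-0.05],"yaw":0}]'
python3 - <<'E'
from h import *
s=ctrl.sense();print(s['tcp_pos'],s['contact_force'])
o=[]
for n in('scene','top'):
    p,d=ctrl.read_camera(n);np.savez(n+'2.npz',p=p,d=d);u,v=pix(n,s['tcp_pos']);print(n,u,v)
    x,y=int(u)-40,int(v)-30;c=cv2.resize(p[y:y+60,x:x+80],(400,300),interpolation=2)
    cv2.drawMarker(c,(int((u-x+.5)*5),int((v-y+.5)*5)),(0,0,255),0,12);o.append(c)
    P=pts(n,d);u,v=(249,182) if n=='scene' else (255,190);print('cap z',np.median(P[v-3:v+4,u-3:u+4,2]), 'before',np.median(pts(n,np.load(n+'0.npz')['d'])[v-3:v+4,u-3:u+4,2]))
cv2.imwrite('pics/g2.png',np.hstack(o))
E
```

```text
time: 3.9
tcp_pos: [545.1, -10.0, 143.3]
ee_rot: [3.091, 0.562, 0.0]
contact_force: [-0.5, 0.2, 1.2]
gripper_width: -0.0
time: 5.1
tcp_pos: [402.8, 239.8, 90.9]
ee_rot: [3.089, 0.564, -0.009]
contact_force: [-0.5, -0.2, -0.7]
gripper_width: 0.0
[402.76169698 239.80422981  90.90150667] [-0.47959693 -0.23245892 -0.73457419]
scene 292.0122693819603 263.826227201561
cap z 141.89250820650886 before 149.2404862847926
top 186.3071827284424 233.10395110114635
cap z 142.3698584590802 before 148.27415533885073
```

View pics/g2.png

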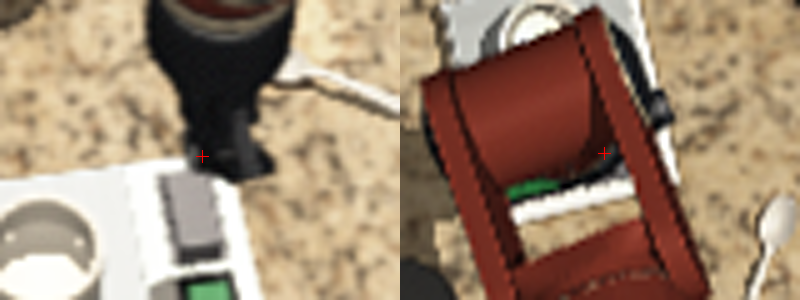

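Cap went down about 7 mm in both views. Near the scale the finger seems to sit right of the marker, so I'll check with depth before descending.

```bash
python3 - <<'E'
from h import *
s=ctrl.sense();print(s['tcp_pos'],s['ee_rot'])
z=np.load('scene2.npz');p,d=z['p'],z['d'];P=pts('scene',d)
near=(abs(P[...,0]-400)<70)&(abs(P[...,1]-240)<70)
for a in range(80,170,10):
    m=near&(P[...,2]>a)&(P[...,2]<=a+10)
    if m.sum():q=P[m];print(a,m.sum(),'x',q[:,0].min().round(),q[:,0].max().round(),'y',q[:,1].min().round(),q[:,1].max().round())
m=near&(P[...,2]>60);v,u=np.where(m);print(v.max(),u[v>=v.max()-2])
c=cv2.resize(p[225:285,250:330],(800,600),interpolation=2);cv2.imwrite('pics/g2b.png',cv2.convertScaleAbs(c,alpha=1.0,beta=60))
E
```

```text
[405.5527081  240.16634733  94.38562811] [-3.09073661e+00 -5.61966225e-01 -1.40002817e-03]
90 5 x 408.0 414.0 y 245.0 252.0
100 7 x 403.0 415.0 y 244.0 257.0
110 9 x 406.0 415.0 y 241.0 258.0
120 3 x 407.0 416.0 y 242.0 253.0
130 12 x 405.0 419.0 y 233.0 273.0
140 25 x 392.0 425.0 y 224.0 280.0
150 18 x 395.0 423.0 y 237.0 283.0
160 19 x 396.0 423.0 y 241.0 297.0
290 [269 270 271 268 269 269]
```

View pics/g2b.png

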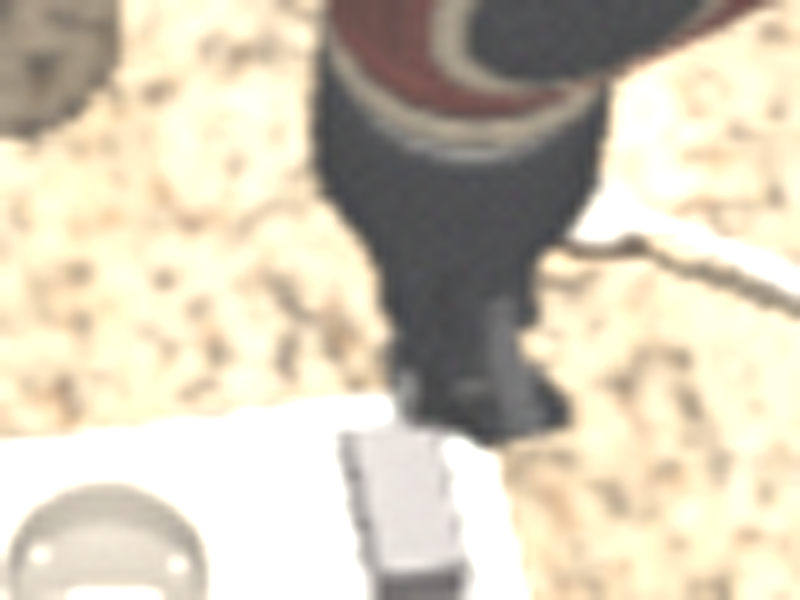

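The dark patch to the right is the shadow. The finger itself is on the key's axis within a few mm, and the arm has now settled at (405.5, 240.2). Descending.

```bash
python3 -m creep '[{"hand":255,"xyz":[0,0,-0.02],"yaw":0},{"hand":255,"xyz":[0,0,-0.04],"yaw":0},{"hand":255,"xyz":[0,0,-0.05],"yaw":0},{"hand":255,"xyz":[0,0,-0.054],"yaw":0},{"hand":255,"xyz":[0,0,-0.054],"yaw":0},{"hand":255,"xyz":[0,0,-0.054],"yaw":0}]'
python3 - <<'E'
from h import *
s=ctrl.sense();print(s['tcp_pos'],s['contact_force'])
n='scene';p,d=ctrl.read_camera(n);u,v=pix(n,s['tcp_pos'])
x,y=int(u)-40,int(v)-30;c=cv2.resize(p[y:y+60,x:x+80],(640,480),interpolation=2)
cv2.drawMarker(c,(int((u-x+.5)*8),int((v-y+.5)*8)),(0,0,255),0,12);cv2.imwrite('pics/g3.png',c)
E
```

```text
time: 5.8
tcp_pos: [406.0, 240.3, 40.6]
ee_rot: [-3.091, -0.562, -0.003]
contact_force: [0.3, -0.1, -0.3]
gripper_width: 0.5
[406.04727694 240.31227363  40.57355453] [ 0.27957807 -0.06070339 -0.32380199]
```

View pics/g3.png

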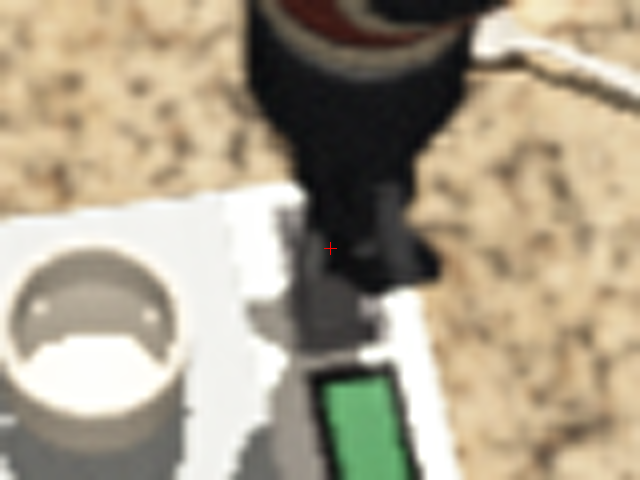

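```bash
python3 - <<'E'
from h import *
n='scene';p,d=ctrl.read_camera(n);P=pts(n,d);u,v=pix(n,ctrl.sense()['tcp_pos']);print(u,v)
for vv in range(int(v)-8,int(v)+12,2):
    print(vv,' '.join(f"{uu}:{P[vv,uu,0]:.0f},{P[vv,uu,1]:.0f},{P[vv,uu,2]:.0f},{p[vv,uu].max()}" for uu in range(int(u)-6,int(u)+17,2)))
E
```

```text
289.7999537810113 272.52497174106816
264 283:425,190,-3,230 285:422,240,88,139 287:418,264,132,13 289:413,263,131,20 291:408,269,142,20 293:404,278,159,20 295:399,279,162,22 297:393,277,159,31 299:388,276,158,22 301:371,188,1,174 303:365,189,3,173 305:359,187,0,196
266 283:426,208,18,255 285:420,209,20,255 287:417,262,117,87 289:412,261,117,21 291:407,270,133,20 293:403,281,153,17 295:398,282,157,30 297:392,277,147,50 299:388,281,156,36 301:371,194,-1,164 303:365,193,-1,205 305:359,192,-3,167
268 283:426,219,25,199 285:420,223,33,161 287:417,263,107,52 289:411,260,103,18 291:405,253,91,22 293:402,281,143,18 295:398,283,147,21 297:392,281,144,62 299:377,200,-3,96 301:371,201,-1,213 303:365,200,-2,219 305:359,202,3,200
270 283:425,224,22,198 285:420,228,31,121 287:416,255,81,47 289:411,259,90,21 291:405,261,94,21 293:400,262,96,24 295:397,280,132,25 297:392,285,141,55 299:387,286,143,80 301:371,210,5,130 303:365,209,3,144 305:359,205,-3,145
272 283:425,230,21,244 285:419,234,31,91 287:415,252,64,67 289:410,266,91,48 291:406,273,105,17 293:402,286,130,29 295:396,285,130,45 297:392,289,1
[... 517 characters left out ...]
,53 305:359,226,-2,178
278 283:424,248,19,255 285:419,250,24,102 287:413,256,36,58 289:407,254,33,66 291:402,253,32,70 293:396,252,30,53 295:396,303,131,35 297:391,302,129,112 299:378,244,19,228 301:371,235,1,217 303:365,236,4,214 305:359,235,3,200
280 283:424,255,21,153 285:418,255,21,81 287:413,259,30,57 289:407,260,32,65 291:402,260,33,65 293:396,259,33,73 295:390,258,31,164 297:384,253,23,239 299:378,253,24,255 301:370,240,-2,242 303:364,238,-4,213 305:359,241,2,204
282 283:424,263,24,154 285:418,262,22,115 287:413,267,33,61 289:407,267,35,72 291:401,265,31,66 293:396,265,32,60 295:390,263,28,75 297:384,260,23,186 299:378,259,22,255 301:372,258,21,247 303:364,245,-3,221 305:359,249,4,178
```

The black part at right is a knuckle at z≈130. The fingertip is over the key, so I press it in small steps.

```bash
python3 -m creep '[{"hand":255,"xyz":[0,0,-0.003],"yaw":0},{"hand":255,"xyz":[0,0,-0.005],"yaw":0},{"hand":255,"xyz":[0,0,-0.007],"yaw":0},{"hand":255,"xyz":[0,0,-0.008],"yaw":0},{"hand":255,"xyz":[0,0,-0.009],"yaw":0},{"hand":255,"xyz":[0,0,-0.01],"yaw":0},{"hand":255,"xyz":[0,0,-0.01],"yaw":0},{"hand":255,"xyz":[0,0,-0.01],"yaw":0}]'
python3 -m creep '[{"hand":255,"xyz":[0,0,-0.001],"yaw":0},{"hand":255,"xyz":[0,0,-0.002],"yaw":0},{"hand":255,"xyz":[0,0,-0.003],"yaw":0},{"hand":255,"xyz":[0,0,-0.003],"yaw":0},{"hand":255,"xyz":[0,0,-0.003],"yaw":0},{"hand":255,"xyz":[0,0,-0.003],"yaw":0}]'
```

```text
time: 6.7
tcp_pos: [405.1, 240.1, 29.3]
ee_rot: [-3.091, -0.562, -0.001]
contact_force: [0.2, 0.9, 1.1]
gripper_width: -0.2
time: 7.3
tcp_pos: [405.1, 240.0, 26.2]
ee_rot: [-3.091, -0.562, -0.0]
contact_force: [1.3, 0.6, 1.9]
gripper_width: -0.1
```

```bash
python3 -m creep '[{"hand":255,"xyz":[0,0,0.005],"yaw":0},{"hand":255,"xyz":[0,0,0.03],"yaw":0},{"hand":255,"xyz":[0,0,0.07],"yaw":0},{"hand":255,"xyz":[0,0,0.11],"yaw":0},{"hand":255,"xyz":[0,-0.03,0.15],"yaw":0},{"hand":255,"xyz":[0.01,-0.07,0.17],"yaw":0},{"hand":255,"xyz":[0.02,-0.11,0.17],"yaw":0},{"hand":255,"xyz":[0.03,-0.15,0.17],"yaw":0},{"hand":255,"xyz":[0.035,-0.19,0.17],"yaw":0},{"hand":255,"xyz":[0.045,-0.23,0.17],"yaw":0},{"hand":255,"xyz":[0.05,-0.27,0.17],"yaw":0},{"hand":255,"xyz":[0.06,-0.31,0.17],"yaw":0}]'
python3 - <<'E'
from h import *
print(ctrl.sense()['tcp_pos'])
n='scene';p,d=ctrl.read_camera(n);P=pts(n,d);P0=pts(n,np.load('scene0.npz')['d'])
sl=np.s_[270:280,286:293]
print('key z',np.median(P[sl][...,2]),'before',np.median(P0[sl][...,2]))
cv2.imwrite('pics/g4.png',cv2.resize(p[110:320,180:340],(600,788))[:600])
cv2.imwrite('pics/g4s.png',p)
E
```

```text
time: 8.5
tcp_pos: [464.4, -71.5, 196.2]
ee_rot: [-3.091, -0.562, 0.001]
contact_force: [0.7, 1.0, 0.5]
gripper_width: 0.0
[464.44704879 -71.54066648 196.22861875]
key z 25.231706147793602 before 33.34678998096956
```

View pics/g4s.png

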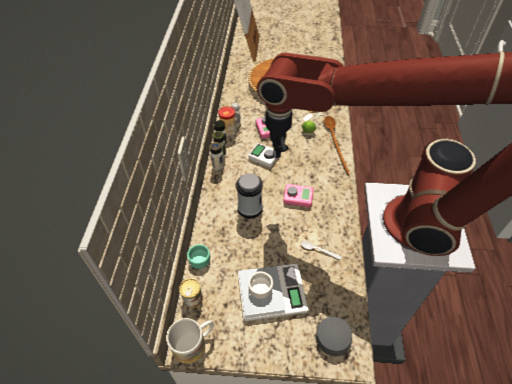

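The scale key is down about 8 mm, and scale, bowl and grinder are in place. Now the timer key at (495,-240).

```bash
python3 -m creep '[{"hand":255,"xyz":[0.01,-0.04,0],"yaw":0},{"hand":255,"xyz":[0.015,-0.08,0],"yaw":0},{"hand":255,"xyz":[0.025,-0.12,0],"yaw":0},{"hand":255,"xyz":[0.03,-0.155,0],"yaw":0},{"hand":255,"xyz":[0.03,-0.169,-0.03],"yaw":0},{"hand":255,"xyz":[0.03,-0.169,-0.07],"yaw":0},{"hand":255,"xyz":[0.03,-0.169,-0.11],"yaw":0},{"hand":255,"xyz":[0.03,-0.169,-0.14],"yaw":0},{"hand":255,"xyz":[0.03,-0.169,-0.147],"yaw":0},{"hand":255,"xyz":[0.03,-0.169,-0.147],"yaw":0},{"hand":255,"xyz":[0.03,-0.169,-0.147],"yaw":0}]'
python3 - <<'E'
from h import *
s=ctrl.sense();print(s['tcp_pos'],s['contact_force'])
o=[]
for n in('scene','top'):
    p,d=ctrl.read_camera(n);u,v=pix(n,s['tcp_pos'])
    x,y=int(u)-25,int(v)-22;c=cv2.resize(p[y:y+45,x:x+50],(400,360),interpolation=2)
    cv2.drawMarker(c,(int((u-x+.5)*8),int((v-y+.5)*8)),(0,0,255),0,12);o.append(c)
cv2.imwrite('pics/g5.png',np.hstack(o))
E
```

```text
time: 9.65
tcp_pos: [496.3, -239.6, 51.3]
ee_rot: [3.089, 0.562, 0.003]
contact_force: [-0.6, -0.0, -0.7]
gripper_width: -0.1
[ 496.25211734 -239.55736803   51.25472975] [-0.56160541 -0.01386779 -0.66965012]
```

View pics/g5.png

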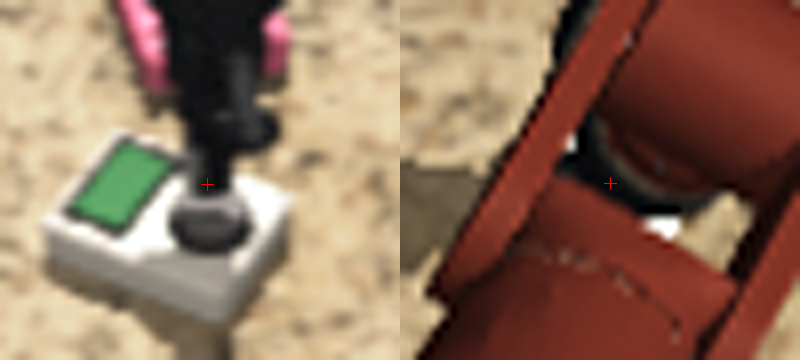

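The fingertip is just above the key, heading to its centre at crop (210,212). Pressing.

```bash
python3 -m creep '[{"hand":255,"xyz":[0,0,-0.005],"yaw":0},{"hand":255,"xyz":[0,0,-0.008],"yaw":0},{"hand":255,"xyz":[0,0,-0.01],"yaw":0},{"hand":255,"xyz":[0,0,-0.012],"yaw":0},{"hand":255,"xyz":[0,0,-0.013],"yaw":0},{"hand":255,"xyz":[0,0,-0.014],"yaw":0},{"hand":255,"xyz":[0,0,-0.015],"yaw":0},{"hand":255,"xyz":[0,0,-0.015],"yaw":0},{"hand":255,"xyz":[0,0,-0.015],"yaw":0}]'
python3 -m creep '[{"hand":255,"xyz":[0,0,-0.001],"yaw":0},{"hand":255,"xyz":[0,0,-0.002],"yaw":0},{"hand":255,"xyz":[0,0,-0.003],"yaw":0},{"hand":255,"xyz":[0,0,-0.0035],"yaw":0},{"hand":255,"xyz":[0,0,-0.0035],"yaw":0},{"hand":255,"xyz":[0,0,-0.0035],"yaw":0}]'
```

```text
time: 10.65
tcp_pos: [495.0, -238.9, 34.2]
ee_rot: [-3.091, -0.562, -0.0]
contact_force: [-0.8, 0.5, 1.7]
gripper_width: -0.3
time: 11.25
tcp_pos: [495.0, -239.0, 30.7]
ee_rot: [3.091, 0.562, 0.0]
contact_force: [0.1, 0.8, 1.6]
gripper_width: -0.0
```

```bash
python3 -m creep '[{"hand":255,"xyz":[0,0,0.005],"yaw":0},{"hand":255,"xyz":[0,0,0.04],"yaw":0},{"hand":255,"xyz":[0,0,0.08],"yaw":0},{"hand":255,"xyz":[0,0,0.12],"yaw":0},{"hand":255,"xyz":[0,0,0.16],"yaw":0},{"hand":255,"xyz":[-0.03,-0.03,0.19],"yaw":0},{"hand":255,"xyz":[-0.06,-0.07,0.2],"yaw":0},{"hand":255,"xyz":[-0.09,-0.11,0.2],"yaw":0},{"hand":255,"xyz":[-0.12,-0.15,0.2],"yaw":0},{"hand":255,"xyz":[-0.12,-0.18,0.2],"yaw":0},{"hand":255,"xyz":[-0.12,-0.18,0.2],"yaw":0},{"hand":255,"xyz":[-0.12,-0.18,0.2],"yaw":0}]'
python3 - <<'E'
from h import *
for n,rois in {'top':dict(cap=(255,190,4),scale=(189,234,3),timer=(315,207,2)),'scene':dict(cap=(249,180,4),scale=(289,275,3),timer=(269,153,2))}.items():
    p,d=ctrl.read_camera(n);P=pts(n,d);P0=pts(n,np.load(n+'0.npz')['d']);cv2.imwrite(f'pics/end_{n}.png',p)
    for k,(u,v,r) in rois.items():
        s=np.s_[v-r:v+r+1,u-r:u+r+1];print(n,k,np.median(P0[s][...,2]).round(1),np.median(P[s][...,2]).round(1))
s=ctrl.sense();print(s['tcp_pos'],s['contact_force'])
E
```

```text
time: 12.45
tcp_pos: [374.8, -419.2, 230.6]
ee_rot: [-3.091, -0.56, -0.0]
contact_force: [-0.2, 0.7, -0.1]
gripper_width: 0.2
top cap 148.8 142.2
top scale 33.1 24.2
top timer 37.9 27.3
scene cap 149.2 142.6
scene scale 33.5 25.9
scene timer 36.6 28.9
[ 375.39246612 -418.12372263  230.65083029] [-0.06952381  0.74117955 -0.45784702]
```

View pics/end_scene.png

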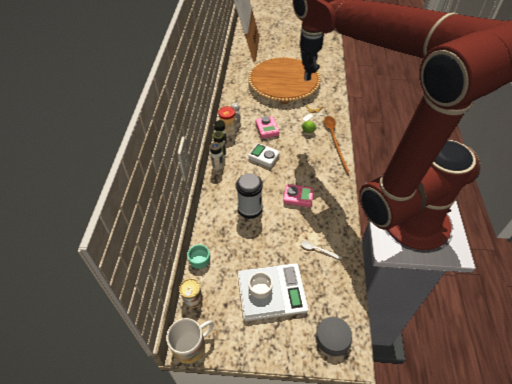

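View pics/end_top.png

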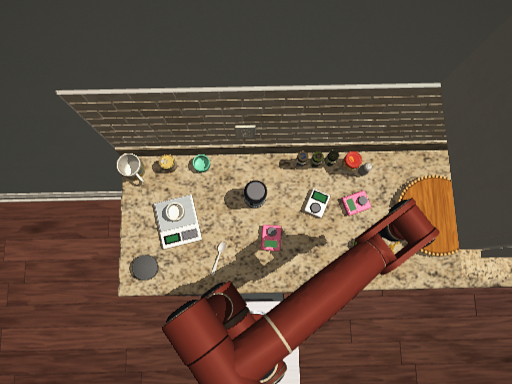

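All three keys read 6.6 mm or more down in both views. Everything stands where it was: grinder top (255,190), scale (178,222), timer (317,203). The arm is clear, so I hand in.

```bash
python3 -c "
from bench import ctrl
print(ctrl.close_job())"
```

```text
the job is handed in; nothing more can be done
None
```

I pressed the grinder cap, then the scale key, then the white timer's key, using the closed fingertips straight down. The job was handed in at about 12.5 s; no verdict is reported.

- **Key depth:** Camera depth, before against after, shows the cap about 6.5 mm down, the scale key about 8–9 mm and the timer key about 8–10 mm. The top view reads more than the possible 8 mm, which I put down to depth noise. All three are well past 4 mm.
- **Force:** Every wrist force reading I took while pressing stayed under 3 N. I read it only at the end of each move, so brief peaks in between were not seen.
- **Positions:** In the final pictures the appliances, bowl, mug and small dish look unmoved. I checked this by eye and did not measure it. The arm was clear of everything.
- **Disagreement:** The two cameras differed by about 7–8 mm in y on the key positions, more than the stated 2 mm. I aimed at the average and checked the fingertip in close crops before each press.

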